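# Sweep the loose caps into the open-fronted tray

## Robot

A 6-joint arm with a two-finger parallel gripper is mounted at the origin on the work surface. World frame = base frame: x ahead of the robot, y to its left, z up, the work surface at z = 0. Lengths are in m, angles in rad, forces in N, time in s.
With the tool pointing down it reaches from about 0.35 to 0.85 m from the base axis. Payload 8.1 kg.
Tool frame: the origin (TCP) lies where the fingers leave the gripper's body, on its centre line; the fingertips stand 84 mm ahead of it and the grasp point (between the pads) lies 65 mm ahead of it (arm.pinch_z is the distance from the TCP to the grasp point, in m); z points along the fingers, y is the line along which they close (so a half turn about z gives the same grasp; the last joint's range is limited). The gripper opens to 93 mm and grips with 3 to 60 N. Pads are 15 mm wide; open, the fingers measure 128 mm over their backs; the gripper's body (75 mm by 188 mm) begins 65 mm behind the grasp point.
Start: joints at [1.246, 0.13, 1.488, -0, 1.523, -0.085], TCP at [0.142, 0.583, 0.303] pointing down, gripper open.
Joint ranges: [-2.96, 2.96], [-0.89, 2.26], [0.02, 2.5], [-1.34, 4.48], [0, 2.73], [-2.66, 2.66]. Speed limits (rad/s): [2.39, 2.39, 2.79, 3.14, 3.14, 3.14].

## Interface

Orientations are given as a unit quaternion [x, y, z, w].
In Python, from station import readout, capture, get_calibration, ticket, models, arm gives the robot as it stands. The module is installed in compiled form; this text tells all that it offers.
- The arm moves only by the tool arm_command, never from a script. Its arguments are lists of equal length, an entry for each row: "translation": the shift along the tool's x, y, z in mm, a list of three; "yaw": the turn about the tool's z in degrees; "grip": the opening, from 0 (shut) to 1 (fully open). A call has 1 to 5 rows; each row is the pose to reach, as a shift and turn from the pose commanded when the call began, along the tool's axes at that moment; what a row does not reach only later rows make up. A row lasts 1/10 s, in which the tool goes at most 50 mm and 8.59 degrees, less where a joint would pass 70% of its speed; a pose out of reach is approached as far as the arm can. A call with a gripper value outside its range is refused whole. The fingers move at their own pace and stop on an object; "grip_force" is the grip in N (left out, the last holds). Time passes only in rows, so rows that repeat a pose let the fingers close. It gives the time, the measured TCP pose, the force, the opening and the grip force at its end, in the units of the state.
- readout.state(): the state, without advancing time (a new reading comes with each control period).
- capture(name): name is "scene" or "top" or "wrist"; returns the picture (420x560x3 uint8, red, green, blue); there is no depth.
- get_calibration(name): a dict with "vfov" (degrees; the focal length in pixels is half the picture's height over the tangent of half this angle, whatever the lens; pixels are square), "cx", "cy" (the principal point, pixels), "R" (3x3) and "t" (3): a world point X has camera coordinates R X + t; the wrist camera has in their place "hand_eye" (4x4, takes a point from camera to tool coordinates, whose origin is the TCP and whose axes are the flange's). Camera axes: x right, y down, z forward; pixel columns grow to the right and rows downward; lengths in m; the calibration is good to about 2 mm. A picture is of the moment at which its call begins: read the wrist's pose just before it. get_calibration takes no time and is no camera call.
- ticket.finish_job(): hands the job in; it is judged then, once.
Trained networks look in the newest picture that a camera, given by its name, has taken for a name from the list of things; names that differ only in an ending like _2 or _b are one class to them, and where a whole thing is asked for, a point or a joint stands for the part that bears it (a point fixed in the world has none). Each returns a list of dicts, best first, with "confidence" (0 to 1); they miss things now and then, are a little off and sometimes report something else, mostly with a low value. They report only what shows in the picture. A call takes as long as a camera call. They do not tell look-alikes from the thing itself.
- models.boxes_of(camera, label): "centre" ([column, row] as shares, 0 to 1, of the picture: columns of its width, rows of its height, amid what is visible of it).
- models.trace(camera, label): "region" (420x560 bool, what is visible of it) and "centre" ([column, row] as shares, 0 to 1, of the picture: columns of its width, rows of its height, amid what is visible of it).
- models.place_of(camera, label): "centre" ([column, row] as shares, 0 to 1, of the picture: columns of its width, rows of its height: a listed point, or the origin of a listed thing).
The state is a dict: "clock": time; "joint_pos": joint angles; "qvel": joint speeds; "tau": joint torques, N m; "tool_pos": TCP position; "ee_rot": TCP orientation; "wrist_force": force on the tool from outside, world axes, zero at the start; "ft_torque": the same for the moment, N m; "grip_width": opening from 0.0 (shut) to 1.0 (fully open); "grip_force": force on a finger pad.
Only numpy, scipy, OpenCV 4.12 (cv2) and the standard library are available. Lean on these libraries where they do the work, as an engineer would, in place of code of your own. Each camera call takes 0.05 s, during which the arm holds its last target. There are 200 camera calls.

## Task

Sweep the three loose white blanking caps across the counter with your fingertips, through the open side of the steel three-sided tray, until each lies wholly inside it, past the front edge. Only push them: do not pick any cap up off the counter, and leave the sensor, vial, drill, laryngoscope handle, airway and catheter mount where they are.

Things in the scene. Friction and masses are not known exactly. Their poses are not given: they have to be found in the camera images.
- tray: Fixed three-sided steel sweep-in tray, 160 x 120 mm outside, standing on the counter. Origin: on the counter under the centre of its outline, z up. It is open on its own -y side: the front edge (mouth) is the line y = -60 mm, 150 mm wide between the side walls. Inside it runs x from -75 to +75 mm and y from -60 to +55 mm. Walls (left, right, and back at +y) are 5 mm thick and 20 mm high. The floor is level with the counter: no sill at the mouth.
- cap_a_center (a point): Centre (7.5 mm above the underside) of one of three identical loose white plastic blanking caps: a low round disc, 30 mm diameter for its lower 10 mm, with a 23 mm diameter, 5 mm high step on top, 15 mm tall in all, about 12 g; lies flat on the black counter and slides when pushed.
- cap_b_center (a point): Centre (7.5 mm above the underside) of one of three identical loose white plastic blanking caps: a low round disc, 30 mm diameter for its lower 10 mm, with a 23 mm diameter, 5 mm high step on top, 15 mm tall in all, about 12 g; lies flat on the black counter and slides when pushed.
- cap_c_center (a point): Centre (7.5 mm above the underside) of one of three identical loose white plastic blanking caps: a low round disc, 30 mm diameter for its lower 10 mm, with a 23 mm diameter, 5 mm high step on top, 15 mm tall in all, about 12 g; lies flat on the black counter and slides when pushed.
- sensor: Bystander, loose: small grey U-shaped capnography sensor, 24 (x) x 34 (y) x 27 mm high, with a 12 mm cable stub at +y; stands among the caps. Origin: centre of its underside.
- vial: Bystander, loose: upright amber glass vial with a metal cap, 28 mm diameter, 55 mm high, can topple. Origin: centre of its underside.
- drill: Bystander, loose: yellow pistol-shaped bone drill lying on its side, within x -60 to +97 mm, y -75 to +60 mm of its origin (on the counter), 41 mm high.
- laryngo: Bystander, loose: chrome laryngoscope handle lying along its own y, 30 mm thick, 134 mm long. Origin: on the counter under its middle.
- airway: Bystander, loose: purple curved plastic airway lying on its side along its own y, 95 mm long, within x -16 to +33 mm of its origin (on the counter), 22 mm high.
- mount: Bystander, loose: clear plastic catheter mount (ribbed tube with an elbow) lying along its own y, 118 mm long, within x -12 to +30 mm of its origin (on the counter), 24 mm high.
There are look-alikes about, which are no part of the job. Leave any brown or pink look-alike of the part that bears cap_a_center alone. What is shaped like the part that bears cap_c_center but purple is not meant.

How it is judged:
By the outcome, as a careful person would: the job done as asked, in the order asked, and still so for the second after the job is handed in, with the robot touching nothing.
It also fails if it takes over 72 s, if anything falls off the work surface, if the arm or the gripper's body presses on something with over 40 N, if the wrist force passes 120 N, or if a joint passes its speed limit or range.

## Working session

There is one attempt and no reset: what is moved stays moved. The work goes in short steps, Python scripts to look and compute and a tool call to move; the robot and the scene stay as the last step left them, time stands still between calls to the robot, and variables do not carry over. Pictures are saved under pics/ and viewed, at most 10 in all, crops included, and the job is handed in when it is done.

Besides the shell and the picture viewer there is one more tool, called after "Request:" as name([rows], argument=value, ...), one row to a line, values as JSON. arm_command: Moves the arm, as the interface text tells. Its arguments: {"type":"object","properties":{"translation":{"type":"array"},"yaw":{"type":"array"},"grip":{"type":"array"},"grip_force":{"type":"number"}},"required":["translation","yaw","grip"]}

```bash
mkdir -p pics; cat > h.py <<'E'
import numpy as np, cv2
from station import readout, capture, get_calibration, ticket, models, arm
def ray(name,px,z):
    c=get_calibration(name); f=210/np.tan(np.radians(c['vfov']/2))
    R=np.array(c['R']);t=np.array(c['t'])
    d=R.T@np.array([(px[0]-c['cx'])/f,(px[1]-c['cy'])/f,1]); o=-R.T@t
    return o+d*(z-o[2])/d[2]
def save(name,fn):
    im=capture(name); cv2.imwrite('pics/'+fn,im[:,:,::-1]); return im
E
python3 - <<'E'
from h import *
save('scene','s0.png'); save('top','t0.png')
for n,z in [('tray',0),('cap_a_center',.0075),('sensor',0),('vial',0),('drill',0),('laryngo',0),('airway',0),('mount',0)]:
    for d in models.place_of('top',n):
        p=np.array(d['centre'])*[560,420]
        print(n,round(d['confidence'],2),p.round(),ray('top',p,z).round(3))
s=readout.state();print(s['tool_pos'],s['ee_rot'],s['grip_width'],s['clock'])
c=get_calibration('top');print(c)
E
```

```text
tray 0.65 [138. 233.] [0.535 0.196 0.   ]
cap_a_center 0.74 [324. 160.] [ 0.693 -0.179  0.007]
cap_a_center 0.68 [365. 191.] [ 0.627 -0.264  0.007]
cap_a_center 0.5 [319. 193.] [ 0.622 -0.168  0.007]
vial 0.62 [354. 230.] [ 0.546 -0.241  0.   ]
drill 0.7 [450. 215.] [ 0.581 -0.443  0.   ]
laryngo 0.55 [259. 118.] [ 0.783 -0.042  0.   ]
airway 0.75 [378. 282.] [ 0.442 -0.289  0.   ]
airway 0.16 [268. 197.] [ 0.614 -0.064  0.   ]
mount 0.69 [371. 141.] [ 0.737 -0.282  0.   ]
[0.14248988 0.5828291  0.30270327] [ 1.19640869e-01  9.92817235e-01 -2.68039880e-05 -8.05243089e-06] 1.0030428323466165 0.5
{'vfov': 57.78678827951954, 'cx': 282.26644967831515, 'cy': 208.89565980862415, 'R': array([[ 0.01114467, -0.99950413,  0.02944972],
       [-0.98949676, -0.01526848, -0.14374645],
       [ 0.14412482, -0.0275384 , -0.98917626]]), 't': array([-0.10027199,  0.58111687,  0.69564785])}
```

```bash
python3 - <<'E'
from h import *
im=cv2.imread('pics/t0.png')
cv2.imwrite('pics/t0b.png',cv2.resize(im,(784,588),interpolation=cv2.INTER_CUBIC))
cv2.imwrite('pics/t0c.png',cv2.resize(im[100:310,230:500],None,fx=2.8,fy=2.8,interpolation=cv2.INTER_CUBIC))
E
```

```text
(no output)
```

View pics/t0b.png

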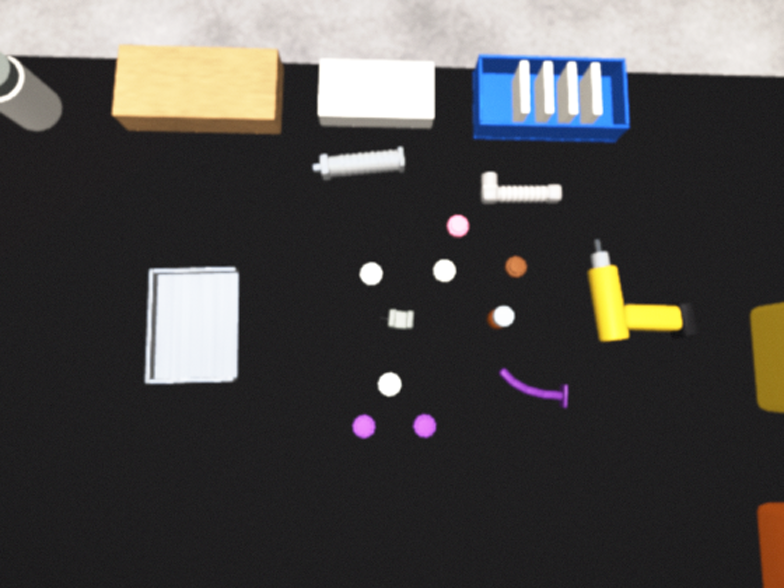

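View pics/t0c.png

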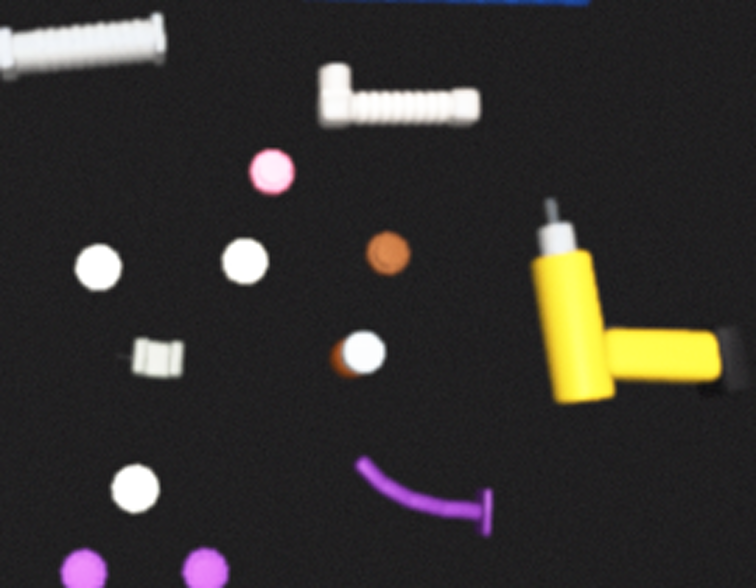

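The top picture shows three white caps near (265,195), (318,193) and (278,274) in 560-px coordinates. The look-alikes are pink (327,161), brown (368,190) and purple (260,304) and (303,304). The white disc at (360,226) is the vial's metal cap. The enlarged crop confirms that only the first three are plain white two-step discs. The tray is on the left near (138,233). Next I'll measure all of these and confirm which side of the tray is open.

```bash
python3 - <<'E'
from h import *
im=cv2.imread('pics/t0.png')
hsv=cv2.cvtColor(im,cv2.COLOR_BGR2HSV)
for nm,m in [('bright',(hsv[...,2]>120)&(hsv[...,1]<60)),('col',(hsv[...,2]>90)&(hsv[...,1]>=60))]:
    n,l,st,c=cv2.connectedComponentsWithStats(m.astype(np.uint8))
    for i in range(1,n):
        if 80<st[i,4]<9000 and st[i,1]>90:
            print(nm,st[i],c[i].round(1),ray('top',c[i],.0075)[:2].round(3))
            if nm=='bright' and st[i,4]>2500:
                r=cv2.minAreaRect(np.argwhere(l==i)[:,::-1].astype(np.float32)); print(r)
                for p in cv2.boxPoints(r): print(p.round(1),ray('top',p,0)[:2].round(3),ray('top',p,.02)[:2].round(3))
a=cv2.resize(im[180:285,95:185],None,fx=5,fy=5,interpolation=cv2.INTER_CUBIC)
s=cv2.imread('pics/s0.png')
cv2.imwrite('pics/c1.png',np.hstack([cv2.resize(a,(360,420)),cv2.resize(s,(440,420))]))
E
```

```text
bright [223 105  66  20 887] [257.2 115.6] [ 0.786 -0.038]
bright [344 122  58  23 767] [369.2 136.3] [ 0.745 -0.275]
bright [321 154  13  14 137] [326.8 160.7] [ 0.691 -0.185]
bright [423 172  13  19 142] [428.5 183.9] [ 0.645 -0.398]
bright [309 185  17  17 222] [317.  192.9] [ 0.622 -0.165]
bright [257 187  17  17 222] [264.7 195. ] [ 0.616 -0.057]
bright [ 103  190   68   84 5265] [137.7 231.8] [0.537 0.195]
((136.5, 231.5), (83.0, 67.0), 90.0)
[103. 190.] [0.622 0.273] [0.618 0.264]
[170. 190.] [0.624 0.137] [0.621 0.132]
[170. 273.] [0.456 0.128] [0.457 0.123]
[103. 273.] [0.455 0.26 ] [0.455 0.252]
bright [352 218  16  16 189] [359.4 225.3] [ 0.556 -0.251]
bright [277 221  18  14 218] [285.8 227.6] [ 0.55  -0.101]
bright [270 266  17  17 236] [277.9 274.1] [ 0.457 -0.086]
col [319 153  17  17  91] [326.6 161.4] [ 0.689 -0.185]
col [361 183  16  15 191] [368.2 190. ] [ 0.63  -0.271]
col [ 420  188   68   56 1957] [446.8 220.3] [ 0.569 -0.432]
col [ 536  216   24   79 1626] [548.9 253.4] [ 0.504 -0.64 ]
col [357 263  49  29 382] [382.5 277.4] [ 0.452 -0.296]
col [295 295  17  18 238] [303.  303.7] [ 0.4   -0.136]
col [251 296  18  18 237] [259.5 304.2] [ 0.398 -0.051]
col [ 541  359   19   61 1035] [551.  387.9] [ 0.244 -0.62 ]
```

View pics/c1.png

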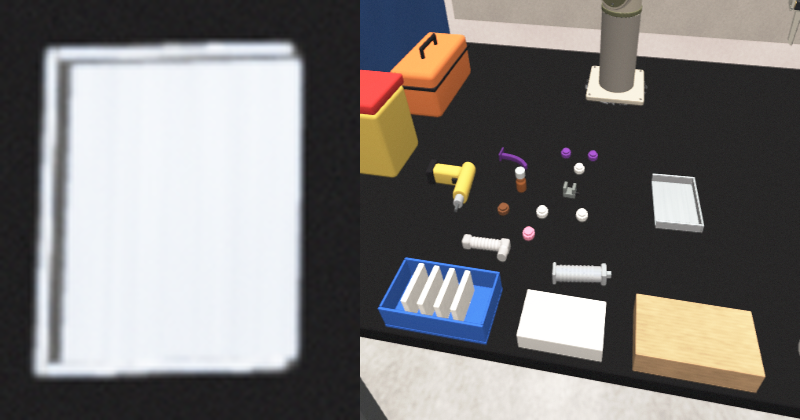

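The tray's mouth is its right edge in the picture, facing the caps, at y≈0.133. Its inside runs x≈0.462–0.612 and y up to about 0.25. I'll push each cap with the nearly closed fingers used as a two-point fork, starting with the cap at (0.616,-0.057).

```bash
cat > mv.py <<'E'
import sys
from h import *
from scipy.spatial.transform import Rotation as Ro
def rel(x,y,z,ang):
    s=readout.state(); M=Ro.from_quat(s['ee_rot']).as_matrix()
    d=M.T@(np.array([x,y,z])-s['tool_pos'])*1000
    cur=np.degrees(np.arctan2(M[1,0],M[0,0]))
    print('to',(x,y,z,ang),'trans',d.round(),'yaw',round((cur-ang+180)%360-180,1),'| at',np.round(s['tool_pos'],4),round(cur,1),'t',s['clock'],'w',round(s['grip_width'],3))
if __name__=='__main__':
    a=list(map(float,sys.argv[1:]))
    for i in range(0,len(a),4): rel(*a[i:i+4])
E
python3 mv.py .624 -.103 .2 100
```

```text
to (0.624, -0.103, 0.2, 100.0) trans [-631. -552.  103.] yaw 66.3 | at [0.1425 0.5828 0.3027] 166.3 t 0.5 w 1.003
```

Request:
arm_command([
  [-37,-33,6],
  [-74,-65,12],
  [-111,-97,18],
  [-148,-130,24],
  [-185,-162,30],
], yaw=[8,16,24,32,40], grip=[0.17,0.17,0.17,0.17,0.17])

```text
clock: 1.0
tool_pos: [0.2844, 0.3799, 0.2727]
ee_rot: [0.454, 0.891, 0.0, 0.0]
wrist_force: [-0.2, 0.4, 0.2]
grip_width: 0.619
grip_force: 0.0
```

```bash
python3 mv.py .624 -.103 .2 100
```

```text
to (0.624, -0.103, 0.2, 100.0) trans [-590.   -9.   73.] yaw 26.0 | at [0.2844 0.3799 0.2727] 126.0 t 1.0 w 0.619
```

Request:
arm_command([
  [-48,0,6],
  [-96,-1,12],
  [-144,-2,18],
  [-192,-3,24],
  [-240,-4,30],
], yaw=[8,16,24,26,26], grip=[0.17,0.17,0.17,0.17,0.17])

```text
clock: 1.5
tool_pos: [0.4233, 0.1839, 0.243]
ee_rot: [0.642, 0.767, 0.001, 0.0]
wrist_force: [0.8, 0.8, -0.7]
grip_width: 0.2
grip_force: 0.0
```

```bash
python3 mv.py .624 -.103 .2 100
```

```text
to (0.624, -0.103, 0.2, 100.0) trans [-318.  147.   43.] yaw 0.2 | at [0.4233 0.1839 0.243 ] 100.2 t 1.5 w 0.2
```

Request:
arm_command([
  [-42,19,5],
  [-84,39,10],
  [-127,58,15],
  [-169,78,20],
  [-211,97,25],
], yaw=[0,0,0,0,0], grip=[0.17,0.17,0.17,0.17,0.17])

```text
clock: 2.0
tool_pos: [0.5564, -0.0066, 0.2177]
ee_rot: [0.641, 0.767, 0.0, 0.0]
wrist_force: [-0.1, 0.0, 0.1]
grip_width: 0.167
grip_force: 0.0
```

Request:
arm_command([
  [-42,19,6],
  [-84,39,12],
  [-107,50,18],
  [-107,50,18],
  [-107,50,18],
], yaw=[0,0,0,0,0], grip=[0.17,0.17,0.17,0.17,0.17])

```text
clock: 2.5
tool_pos: [0.6234, -0.1012, 0.1992]
ee_rot: [0.641, 0.767, -0.0, -0.001]
wrist_force: [0.1, 0.9, 0.3]
grip_width: 0.173
grip_force: 0.0
```

```bash
python3 - <<'E'
from h import *
from mv import rel
rel(.624,-.103,.0875,100)
s=readout.state(); im=save('wrist','w1.png')
from scipy.spatial.transform import Rotation as Ro
M=Ro.from_quat(s['ee_rot']).as_matrix(); c=get_calibration('wrist'); f=210/np.tan(np.radians(c['vfov']/2)); H=np.array(c['hand_eye'])
for d in models.place_of('wrist','cap_a_center'):
    p=np.array(d['centre'])*[560,420]
    v=M@(H[:3,:3]@np.array([(p[0]-c['cx'])/f,(p[1]-c['cy'])/f,1])); o=M@H[:3,3]+s['tool_pos']
    print(round(d['confidence'],2),p.round(),(o+v*(.0075-o[2])/v[2]).round(4), im[int(p[1]),int(p[0])])
E
```

```text
to (0.624, -0.103, 0.0875, 100) trans [ -2.   0. 112.] yaw 0.2 | at [ 0.6234 -0.1012  0.1992] 100.2 t 2.5 w 0.173
0.74 [262. 274.] [ 0.6206 -0.1688  0.0075] [78 73 69]
0.6 [329. 298.] [ 0.6884 -0.1833  0.0075] [68 62 62]
0.52 [252. 360.] [ 0.6272 -0.2683  0.0075] [204 197 175]
```

View pics/w1.png

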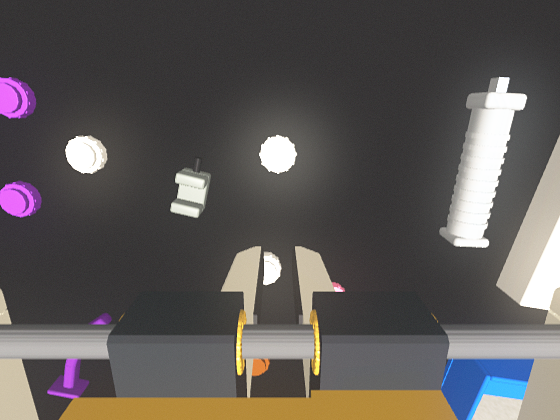

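The wrist view shows the cap at (278,154), centred ahead of the fingers (midline ≈280). The sensor at (190,190) is clear of the lane. I'll lower the fingers and push.

Request:
arm_command([
  [-1,0,40],
  [-2,0,80],
  [-2,0,105],
  [-2,0,111],
  [-2,0,111],
], yaw=[0,0,0,0,0], grip=[0.17,0.17,0.17,0.17,0.17])

```text
clock: 3.1
tool_pos: [0.6234, -0.1019, 0.0884]
ee_rot: [0.641, 0.768, -0.0, -0.001]
wrist_force: [0.7, 0.4, -0.0]
grip_width: 0.171
grip_force: 0.0
```

Request:
arm_command([
  [8,0,0],
  [16,0,0],
  [24,0,0],
  [32,0,0],
  [42,0,0],
], yaw=[0,0,0,0,0], grip=[0.17,0.17,0.17,0.17,0.17])

```text
clock: 3.6
tool_pos: [0.6168, -0.061, 0.0894]
ee_rot: [0.641, 0.768, 0.0, 0.0]
wrist_force: [-1.1, -1.5, 0.8]
grip_width: 0.167
grip_force: 0.3
```

Request:
arm_command([
  [12,0,0],
  [26,0,0],
  [42,0,0],
  [58,0,0],
  [72,0,0],
], yaw=[0,0,0,0,0], grip=[0.17,0.17,0.17,0.17,0.17])

```text
clock: 4.1
tool_pos: [0.6034, 0.0108, 0.0887]
ee_rot: [0.641, 0.768, -0.0, -0.0]
wrist_force: [-0.1, -0.5, 0.4]
grip_width: 0.17
grip_force: 0.3
```

```bash
python3 - <<'E'
from h import *
from mv import rel
rel(.5785,.158,.0875,100)
save('wrist','w2.png')
E
```

```text
to (0.5785, 0.158, 0.0875, 100) trans [149.   2.   1.] yaw 0.3 | at [0.6034 0.0108 0.0887] 100.3 t 4.1 w 0.17
```

View pics/w2.png

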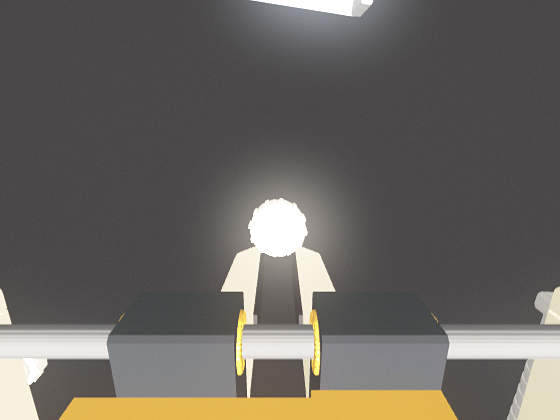

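The cap sits in the fork at (278,228), with the tray mouth ahead at the top edge. I'll push on into the tray.

Request:
arm_command([
  [14,-1,0],
  [29,-1,0],
  [45,-2,0],
  [61,-2,0],
  [77,-3,0],
], yaw=[0,0,0,0,0], grip=[0.17,0.17,0.17,0.17,0.17])

```text
clock: 4.65
tool_pos: [0.5868, 0.0858, 0.0888]
ee_rot: [0.641, 0.768, 0.0, 0.0]
wrist_force: [0.4, 0.2, 0.2]
grip_width: 0.174
grip_force: 0.0
```

Request:
arm_command([
  [16,0,0],
  [32,0,0],
  [48,0,0],
  [62,0,0],
  [72,0,0],
], yaw=[0,0,0,0,0], grip=[0.17,0.17,0.17,0.17,0.17])

```text
clock: 5.15
tool_pos: [0.574, 0.1566, 0.0888]
ee_rot: [0.641, 0.768, 0.0, 0.0]
wrist_force: [-0.8, 0.6, -0.3]
grip_width: 0.174
grip_force: 0.1
```

Request:
arm_command([
  [4,0,0],
  [4,0,0],
  [-8,0,-5],
  [-8,0,-50],
  [-8,0,-80],
], yaw=[0,0,0,0,0], grip=[0.17,0.17,0.17,0.17,0.17])

```text
clock: 5.65
tool_pos: [0.5762, 0.1455, 0.1706]
ee_rot: [0.642, 0.767, -0.0, 0.0]
wrist_force: [0.2, -0.3, 0.4]
grip_width: 0.17
grip_force: 0.0
```

```bash
python3 - <<'E'
from h import *
from mv import rel
# W2 (.6215,-.167) -> (.535,.175)
d=np.array([.535-.6215,.175+.167]); L=np.hypot(*d); u=d/L; a=np.degrees(np.arctan2(u[1],u[0])); s=np.array([.6215,-.167])-u*.045
print(L,a,s)
rel(s[0],s[1],.17,a)
save('wrist','w3.png')
E
```

```text
0.35276940060044887 104.1938113883709 [ 0.63253412 -0.21062623]
to (np.float64(0.6325341202875719), np.float64(-0.21062623281329015), 0.17, np.float64(104.1938113883709)) trans [-360.   -7.    1.] yaw -4.0 | at [0.5762 0.1455 0.1706] 100.2 t 5.65 w 0.17
```

View pics/w3.png

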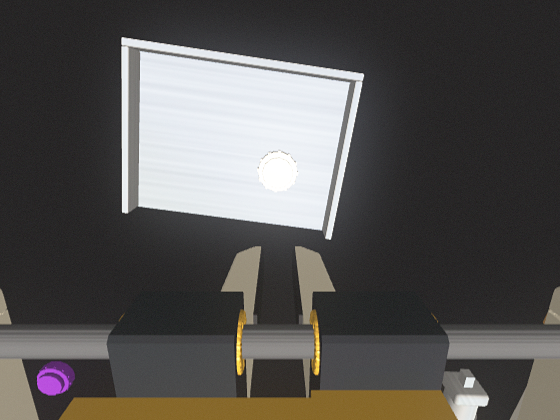

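The first cap is inside the tray at (278,171), well past the mouth line (row ≈222). Next I'll go for the cap at (0.622,-0.167).

Request:
arm_command([
  [-45,-1,0],
  [-90,-2,0],
  [-135,-3,0],
  [-180,-4,0],
  [-225,-5,0],
], yaw=[-1,-2,-3,-4,-4], grip=[0.17,0.17,0.17,0.17,0.17])

```text
clock: 6.2
tool_pos: [0.6107, -0.0783, 0.1692]
ee_rot: [0.614, 0.789, -0.0, 0.0]
wrist_force: [1.0, 1.0, 0.9]
grip_width: 0.171
grip_force: 0.0
```

```bash
python3 mv.py .6325 -.2106 .088 104.2
```

```text
to (0.6325, -0.2106, 0.088, 104.2) trans [-134.  -11.   81.] yaw 0.0 | at [ 0.6107 -0.0783  0.1692] 104.2 t 6.2 w 0.171
```

Request:
arm_command([
  [-45,-4,0],
  [-90,-8,0],
  [-130,-11,0],
  [-134,-11,0],
  [-134,-11,10],
], yaw=[0,0,0,0,0], grip=[0.17,0.17,0.17,0.17,0.17])

```text
clock: 6.7
tool_pos: [0.6336, -0.2105, 0.1602]
ee_rot: [0.615, 0.788, 0.0, 0.002]
wrist_force: [-0.2, 0.7, -0.2]
grip_width: 0.168
grip_force: 0.0
```

Request:
arm_command([
  [0,0,30],
  [0,0,60],
  [0,0,71],
  [0,0,71],
  [8,0,71],
], yaw=[0,0,0,0,0], grip=[0.17,0.17,0.17,0.17,0.17])

```text
clock: 7.2
tool_pos: [0.6312, -0.1995, 0.0879]
ee_rot: [0.614, 0.789, -0.0, 0.0]
wrist_force: [-0.2, 0.5, 0.5]
grip_width: 0.172
grip_force: 0.0
```

Request:
arm_command([
  [8,0,0],
  [16,0,0],
  [24,0,0],
  [34,0,0],
  [46,0,0],
], yaw=[0,0,0,0,0], grip=[0.17,0.17,0.17,0.17,0.17])

```text
clock: 7.7
tool_pos: [0.6198, -0.1544, 0.088]
ee_rot: [0.614, 0.789, 0.0, 0.0]
wrist_force: [-0.4, -0.3, 1.0]
grip_width: 0.172
grip_force: 0.1
```

```bash
python3 - <<'E'
from h import *
from mv import rel
rel(.54,.155,.0885,104.2)
save('wrist','w4.png')
E
```

```text
to (0.54, 0.155, 0.0885, 104.2) trans [320.  -1.  -1.] yaw 0.1 | at [ 0.6198 -0.1544  0.088 ] 104.3 t 7.7 w 0.172
```

View pics/w4.png

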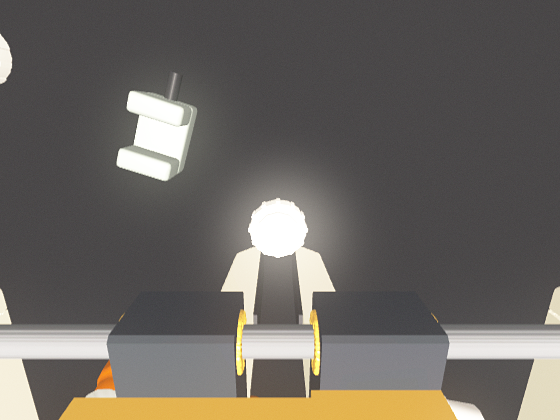

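The second cap is in the fork at (278,228). The sensor's right edge (col 197) is left of the finger back (col 222), so I'll veer slightly right while passing it.

Request:
arm_command([
  [12,1,-0.5],
  [26,3,-0.5],
  [42,5,-0.5],
  [58,6,-0.5],
  [74,6,-0.5],
], yaw=[0,0,0,0,0], grip=[0.17,0.17,0.17,0.17,0.17])

```text
clock: 8.25
tool_pos: [0.6073, -0.0804, 0.0882]
ee_rot: [0.614, 0.79, 0.0, -0.0]
wrist_force: [0.2, 0.4, 0.2]
grip_width: 0.167
grip_force: 0.1
```

Request:
arm_command([
  [16,0,0],
  [32,0,0],
  [48,0,0],
  [64,-1,0],
  [80,-2,0],
], yaw=[0,0,0,0,0], grip=[0.17,0.17,0.17,0.17,0.17])

```text
clock: 8.75
tool_pos: [0.5854, -0.0037, 0.0883]
ee_rot: [0.614, 0.789, 0.0, 0.0]
wrist_force: [-0.4, 0.5, 1.0]
grip_width: 0.171
grip_force: 0.1
```

Request:
arm_command([
  [16,-1,0],
  [32,-2,0],
  [48,-3,0],
  [64,-4,0],
  [80,-5,0],
], yaw=[0,0,0,0,0], grip=[0.17,0.17,0.17,0.17,0.17])

```text
clock: 9.25
tool_pos: [0.5609, 0.0726, 0.0882]
ee_rot: [0.614, 0.789, 0.0, 0.0]
wrist_force: [1.1, -0.6, 0.0]
grip_width: 0.168
grip_force: 0.1
```

```bash
python3 mv.py .54 .16 .0885 104.2
```

```text
to (0.54, 0.16, 0.0885, 104.2) trans [90.  1. -0.] yaw 0.1 | at [0.5609 0.0726 0.0882] 104.3 t 9.25 w 0.168
```

Request:
arm_command([
  [16,-2,0],
  [32,-4,0],
  [48,-6,0],
  [62,-8,0],
  [75,-10,0],
], yaw=[0,0,0,0,0], grip=[0.17,0.17,0.17,0.17,0.17])

```text
clock: 9.75
tool_pos: [0.5326, 0.1427, 0.0882]
ee_rot: [0.614, 0.789, -0.0, 0.0]
wrist_force: [0.2, -0.3, -0.1]
grip_width: 0.17
grip_force: 0.1
```

Request:
arm_command([
  [8,0,0],
  [12,0,0],
  [12,0,0],
  [2,0,-5],
  [2,0,-50],
], yaw=[0,0,0,0,0], grip=[0.17,0.17,0.17,0.17,0.17])

```text
clock: 10.25
tool_pos: [0.529, 0.1411, 0.133]
ee_rot: [0.614, 0.789, -0.004, -0.004]
wrist_force: [0.1, 0.2, -0.4]
grip_width: 0.17
grip_force: 0.0
```

```bash
python3 - <<'E'
from h import *
from mv import rel
# W3 (.457,-.086) -> (.492,.18)
p=np.array([.457,-.087]);d=np.array([.492,.175])-p; L=np.hypot(*d); u=d/L; a=np.degrees(np.arctan2(u[1],u[0])); s=p-u*.045
print(L,a,s)
rel(s[0],s[1],.17,a)
save('top','t5.png');save('wrist','w5.png')
E
```

```text
0.2643274484422683 82.39103268682871 [ 0.45104148 -0.13160377]
to (np.float64(0.45104148146822526), np.float64(-0.1316037672949998), 0.17, np.float64(82.39103268682871)) trans [-245. -143.  -35.] yaw 21.8 | at [0.529  0.1411 0.133 ] 104.2 t 10.25 w 0.17
```

View pics/w5.png

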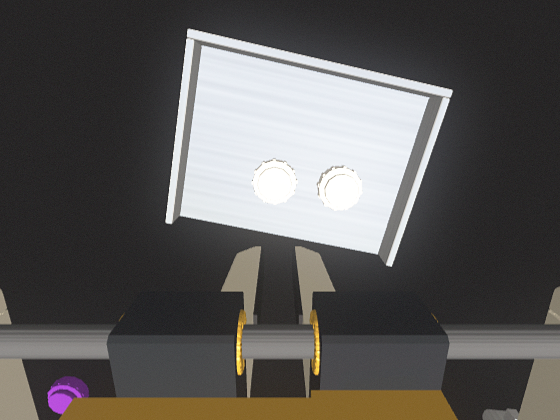

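Both caps are inside the tray, at (275,182) and (340,188). I'll now go to the third, with a slightly narrower fork because of the nearby purple caps and the tray wall.

Request:
arm_command([
  [-5,-5,-30],
  [-40,-25,-37],
  [-82,-48,-37],
  [-124,-72,-37],
  [-166,-97,-37],
], yaw=[0,5,12,18,22], grip=[0.12,0.12,0.12,0.12,0.12])

```text
clock: 10.85
tool_pos: [0.4791, -0.0438, 0.176]
ee_rot: [0.755, 0.656, 0.0, 0.001]
wrist_force: [0.3, -0.8, -0.4]
grip_width: 0.122
grip_force: 0.0
```

```bash
python3 mv.py .453 -.124 .17 82
```

```text
to (0.453, -0.124, 0.17, 82.0) trans [-83. -15.   6.] yaw 0.0 | at [ 0.4791 -0.0438  0.176 ] 82.0 t 10.85 w 0.122
```

Request:
arm_command([
  [-40,-7,0],
  [-80,-14,0],
  [-83,-15,0],
  [-83,-15,0],
  [-83,-15,0],
], yaw=[0,0,0,0,0], grip=[0.12,0.12,0.12,0.12,0.12])

```text
clock: 11.35
tool_pos: [0.4537, -0.1214, 0.1754]
ee_rot: [0.753, 0.658, 0.0, 0.0]
wrist_force: [-0.7, -0.7, 0.8]
grip_width: 0.121
grip_force: 0.0
```

```bash
python3 - <<'E'
from h import *
from mv import rel
rel(.453,-.124,.088,82)
save('wrist','w6.png')
E
```

```text
to (0.453, -0.124, 0.088, 82) trans [-3. -0. 87.] yaw 0.2 | at [ 0.4537 -0.1214  0.1754] 82.2 t 11.35 w 0.121
```

View pics/w6.png

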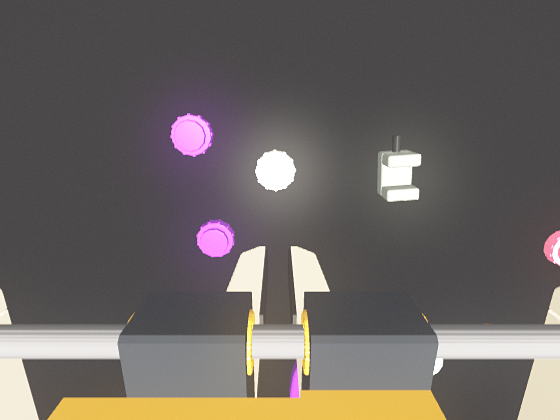

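The cap is at (275,171), near the midline (278). The purple cap at (215,239) sits ~9 mm clear of the lane, so I'll shift 2 mm right, lower and push.

Request:
arm_command([
  [0,2,30],
  [0,2,65],
  [0,2,87],
  [0,2,87],
  [4,2,87],
], yaw=[0,0,0,0,0], grip=[0.12,0.12,0.12,0.12,0.12])

```text
clock: 11.9
tool_pos: [0.4562, -0.1168, 0.0879]
ee_rot: [0.753, 0.658, -0.0, -0.0]
wrist_force: [-0.5, -0.3, -0.2]
grip_width: 0.115
grip_force: 0.0
```

Request:
arm_command([
  [7,0,0],
  [14,-1,0],
  [22,-1,0],
  [32,-1,0],
  [44,0,0],
], yaw=[0,0,0,0,0], grip=[0.12,0.12,0.12,0.12,0.12])

```text
clock: 12.4
tool_pos: [0.4621, -0.0733, 0.0885]
ee_rot: [0.753, 0.658, 0.0, 0.0]
wrist_force: [0.7, 0.1, 0.4]
grip_width: 0.121
grip_force: 0.1
```

Request:
arm_command([
  [12,0,0],
  [26,0,0],
  [42,0,0],
  [58,0,0],
  [72,0,0],
], yaw=[0,0,0,0,0], grip=[0.12,0.12,0.12,0.12,0.12])

```text
clock: 12.9
tool_pos: [0.4717, -0.0014, 0.0882]
ee_rot: [0.753, 0.658, 0.0, -0.0]
wrist_force: [-0.4, -0.5, 0.1]
grip_width: 0.118
grip_force: 0.2
```

```bash
python3 - <<'E'
from h import *
from mv import rel
rel(.493,.15,.088,82)
save('wrist','w7.png')
E
```

```text
to (0.493, 0.15, 0.088, 82) trans [153.   1.   0.] yaw 0.3 | at [ 0.4717 -0.0014  0.0882] 82.3 t 12.9 w 0.118
```

View pics/w7.png

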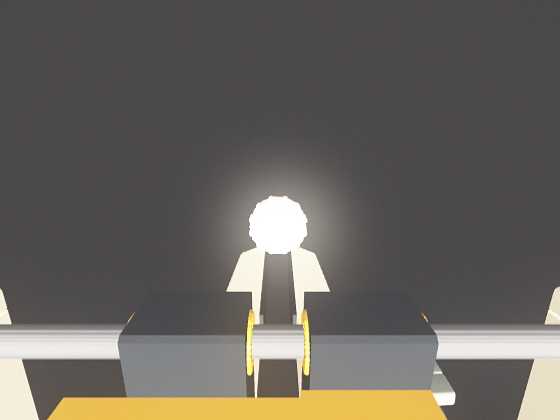

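The third cap is in the fork at (278,225). Before entering the tray I'll work out the wall and cap positions from the earlier wrist view.

```bash
cat > wr.py <<'E'
from h import *
from scipy.spatial.transform import Rotation as Ro
def wray(p,z,pos,ang):
    a=np.radians(ang);M=np.array([[np.cos(a),np.sin(a),0],[np.sin(a),-np.cos(a),0],[0,0,-1]])
    c=get_calibration('wrist'); f=210/np.tan(np.radians(c['vfov']/2)); H=np.array(c['hand_eye'])
    v=M@(H[:3,:3]@np.array([(p[0]-c['cx'])/f,(p[1]-c['cy'])/f,1])); o=M@H[:3,3]+pos
    return (o+v*(z-o[2])/v[2])[:2].round(4)
E
python3 - <<'E'
from wr import *
P=[.529,.1411,.133]
for p,z in [((275,182),.012),((340,188),.012),((180,216),0),((378,254),0),((201,45),0),((430,97),0),((168,222),.02),((388,264),.02)]: print(p,wray(p,z,P,104.2))
E
```

```text
(275, 182) [0.5181 0.1777]
(340, 188) [0.5595 0.1841]
(180, 216) [0.4604 0.1353]
(378, 254) [0.6039 0.1416]
(201, 45) [0.4554 0.2455]
(430, 97) [0.5995 0.2515]
(168, 222) [0.4581 0.1376]
(388, 264) [0.6038 0.1439]
```

Request:
arm_command([
  [14,0,0],
  [29,0,0],
  [45,0,0],
  [61,0,0],
  [77,-1,0],
], yaw=[0,0,0,0,0], grip=[0.12,0.12,0.12,0.12,0.12])

```text
clock: 13.45
tool_pos: [0.4811, 0.0745, 0.0882]
ee_rot: [0.753, 0.658, 0.0, 0.0]
wrist_force: [0.0, -0.3, -0.1]
grip_width: 0.119
grip_force: 0.0
```

Request:
arm_command([
  [16,0,0],
  [32,0,0],
  [48,0,0],
  [63,0,0],
  [73,0,0],
], yaw=[0,0,0,0,0], grip=[0.12,0.12,0.12,0.12,0.12])

```text
clock: 13.95
tool_pos: [0.4909, 0.1472, 0.0882]
ee_rot: [0.753, 0.658, 0.0, -0.0]
wrist_force: [0.6, 0.5, 0.6]
grip_width: 0.128
grip_force: 0.0
```

Request:
arm_command([
  [4,0,0],
  [4,0,0],
  [-8,0,-5],
  [-8,0,-50],
  [-8,0,-90],
], yaw=[0,0,0,0,0], grip=[0.12,0.12,0.12,0.12,0.12])

```text
clock: 14.45
tool_pos: [0.4886, 0.1362, 0.1786]
ee_rot: [0.754, 0.657, -0.001, -0.001]
wrist_force: [1.2, -0.1, -0.1]
grip_width: 0.119
grip_force: 0.0
```

Request:
arm_command([
  [-20,0,-20],
  [-40,0,-40],
  [-40,0,-40],
  [-40,0,-40],
  [-40,0,-40],
], yaw=[0,0,0,0,0], grip=[0.12,0.12,0.12,0.12,0.12])

```text
clock: 14.95
tool_pos: [0.4837, 0.0982, 0.2171]
ee_rot: [0.753, 0.658, -0.001, -0.001]
wrist_force: [0.2, -0.2, -0.6]
grip_width: 0.119
grip_force: 0.0
```

```bash
python3 - <<'E'
from wr import *
from mv import rel
s=readout.state(); im=save('wrist','w8.png'); rel(.49,.15,.088,82)
M=Ro.from_quat(s['ee_rot']).as_matrix(); ang=np.degrees(np.arctan2(M[1,0],M[0,0]))
for n in ['cap_a_center','tray']:
  for d in models.trace('wrist',n):
    r=d['region'].astype(np.uint8); p=np.array(d['centre'])*[560,420]
    b=cv2.boundingRect(r); print(n,round(d['confidence'],2),p.round(),'box',b,wray(p,.012,s['tool_pos'],ang))
    if n=='tray': 
        q=cv2.approxPolyDP(cv2.convexHull(cv2.findContours(r,0,2)[0][0]),6,True)[:,0]
        for x in q: print(x,wray(x,0,s['tool_pos'],ang))
save('top','t8.png')
for n,z in [('vial',0),('drill',0),('laryngo',0),('airway',0),('mount',0),('sensor',0),('cap_a_center',.0075)]:
    for d in models.place_of('top',n):
        p=np.array(d['centre'])*[560,420]; print(n,round(d['confidence'],2),p.round(),ray('top',p,z)[:2].round(3))
E
```

```text
to (0.49, 0.15, 0.088, 82) trans [ 52.  -0. 129.] yaw 0.3 | at [0.4836 0.0984 0.2169] 82.3 t 15.0 w 0.122
cap_a_center 0.55 [313. 108.] box (295, 89, 37, 39) [0.5247 0.1762]
tray 0.64 [329.  68.] box (213, 0, 218, 171) [0.5405 0.2054]
[425   0] [0.6236 0.2464]
[429 137] [0.6269 0.137 ]
[244 168] [0.4571 0.1319]
[215  16] [0.4544 0.2581]
[289   0] [0.5154 0.2612]
vial 0.5 [354. 232.] [ 0.544 -0.241]
drill 0.57 [354. 234.] [ 0.54  -0.241]
drill 0.56 [450. 215.] [ 0.582 -0.443]
drill 0.47 [379. 281.] [ 0.444 -0.29 ]
laryngo 0.84 [259. 123.] [ 0.772 -0.042]
airway 0.9 [379. 283.] [ 0.44  -0.291]
mount 0.82 [376. 140.] [ 0.739 -0.293]
sensor 0.63 [284. 226.] [ 0.554 -0.097]
cap_a_center 0.66 [326. 159.] [ 0.695 -0.184]
cap_a_center 0.61 [367. 190.] [ 0.629 -0.268]
```

```bash
python3 - <<'E'
from wr import *
g=cv2.imread('pics/w8.png',0)
c=cv2.HoughCircles(cv2.GaussianBlur(g,(3,3),0),cv2.HOUGH_GRADIENT,1,25,param1=80,param2=14,minRadius=14,maxRadius=24)
for x,y,r in (c[0] if c is not None else []):
    if y<190: print('circle',x,y,r,wray((x,y),.01,[.4836,.0984,.2169],82.3))
for fn in ['t0','t8']:
    hsv=cv2.cvtColor(cv2.imread(f'pics/{fn}.png'),cv2.COLOR_BGR2HSV);print(fn)
    for m in [(hsv[...,2]>120)&(hsv[...,1]<60),(hsv[...,2]>90)&(hsv[...,1]>=60)]:
        n,l,st,c=cv2.connectedComponentsWithStats(m.astype(np.uint8))
        print([tuple(c[i].round(1)) for i in range(1,n) if 80<st[i,4]<3000 and 100<st[i,1]<320 and 200<c[i][0]<500])
E
```

```text
circle 279.5 114.5 18.5 [0.4958 0.1751]
circle 366.5 94.5 18.0 [0.5702 0.1813]
t0
[(np.float64(257.2), np.float64(115.6)), (np.float64(369.2), np.float64(136.3)), (np.float64(326.8), np.float64(160.7)), (np.float64(428.5), np.float64(183.9)), (np.float64(317.0), np.float64(192.9)), (np.float64(264.7), np.float64(195.0)), (np.float64(359.4), np.float64(225.3)), (np.float64(285.8), np.float64(227.6)), (np.float64(277.9), np.float64(274.1))]
[(np.float64(326.6), np.float64(161.4)), (np.float64(368.2), np.float64(190.0)), (np.float64(446.8), np.float64(220.3)), (np.float64(382.5), np.float64(277.4)), (np.float64(303.0), np.float64(303.7)), (np.float64(259.5), np.float64(304.2))]
t8
[(np.float64(257.2), np.float64(115.4)), (np.float64(368.9), np.float64(136.3)), (np.float64(326.6), np.float64(160.6)), (np.float64(428.7), np.float64(184.6)), (np.float64(359.4), np.float64(225.3)), (np.float64(285.9), np.float64(227.5))]
[(np.float64(326.5), np.float64(161.3)), (np.float64(368.1), np.float64(190.0)), (np.float64(446.8), np.float64(220.2)), (np.float64(382.7), np.float64(277.5)), (np.float64(302.9), np.float64(303.8)), (np.float64(259.5), np.float64(304.0))]
```

All three caps are in the tray, with their near rims ~25 mm past the mouth. The bystanders and look-alikes have not moved.

```bash
python3 -c "
from station import ticket; print(ticket.finish_job())"
```

```text
the job is handed in; nothing more can be done
None
```

The job is handed in: all three white caps were pushed wholly inside the tray, about 25 mm past the front edge, in about 15 s, and the bystanders and look-alikes did not move.

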